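Find the rocking corner of a drilling-jig plate and shim it

ROBOT

A 6-joint arm with a two-finger parallel gripper is mounted at the origin on the work surface. World frame = base frame: x ahead of the robot, y to its left, z up, the work surface at z = 0. Lengths are in m, angles in degrees, forces in N, time in s.
With the tool pointing down it reaches from about 0.375 to 0.9 m from the base axis. Payload 3.1 kg.
Tool frame: the origin (TCP) lies at the very end of the fingers, on their centre line; the grasp point (between the pads) lies 19 mm behind it; z points along the fingers, x is the direction in which the jaws open and shut, and the axes are right-handed (so a half turn about z gives the same grasp; the last joint's range is limited). The gripper opens to 87 mm and grips with 3 to 60 N. Pads are 19 mm wide; open, the fingers measure 117 mm over their backs; the gripper's body (75 mm by 190 mm) begins 51 mm behind the grasp point.
Start: joints at [-74.169, 30.224, 82.088, -0, 67.689, -10.227], TCP at [0.275, -0.561, 0.223] pointing down, gripper open.
Joint ranges: [-176.69, 176.69], [-43.24, 126.21], [12.49, 139.97], [-82, 262], [0, 151.66], [-163.58, 163.58]. Speed limits (degrees/s): [159.86, 159.86, 180, 180, 180, 180].

INTERFACE

Orientations are given as a 3x3 rotation matrix whose columns are the frame's x, y, z axes.
In Python, from rig import bot gives the robot as it stands.
- The arm moves only by the tool arm_command, never from a script. Its argument "plan" is a list of rows, each an object of numbers: "claw": the opening, from 0 (shut) to 1 (fully open); "dx", "dy", "dz": the shift along the tool's x, y, z in cm; "twist": the turn about the tool's z in degrees. A call has 1 to 8 rows; each row is the pose to reach, as a shift and turn from the pose measured when the call began, along the tool's axes at that moment; what a row does not reach only later rows make up. A row lasts 1/12 s, in which the tool goes at most 41.7 mm and 7.16 degrees, less where a joint would pass 70% of its speed; a pose out of reach is approached as far as the arm can. A call with a gripper value outside its range is refused whole. The fingers move at their own pace and stop on an object; the grip force is fixed at half the most. Time passes only in rows, so rows that repeat a pose let the fingers close. It gives the time, the measured TCP pose, the force and the opening at its end, in the units of the state.
- bot.read_state(): the state, without advancing time (a new reading comes with each control period).
- bot.capture(name): name is "scene" or "top" or "wrist"; returns the picture (384x512x3 uint8, red, green, blue); there is no depth.
- bot.calibration(name): a dict with "intrinsics" (3x3 intrinsics, pixels), "rvec" (rotation vector, rad) and "tvec" (3), from world to camera coordinates, as OpenCV has them; the wrist camera has in their place "T_tool_cam" (4x4, takes a point from camera to tool coordinates, whose origin is the TCP and whose axes are the tool frame's). Camera axes: x right, y down, z forward; pixel columns grow to the right and rows downward; lengths in m; the calibration is good to about 2 mm. A picture is of the moment at which its call begins: read the wrist's pose just before it. calibration takes no time and is no camera call.
- bot.hand_in(): hands the job in, once; it reports no verdict.
The state is a dict: "time_s": time; "joint_positions": joint angles; "qvel": joint speeds; "tau": joint torques, N m; "position": TCP position; "tcp_rot": TCP orientation; "force": force on the tool from outside, world axes, zero at the start; "moment": the same for the moment, N m; "opening": opening from 0.0 (shut) to 1.0 (fully open).
Only numpy, scipy, OpenCV 4.12 (cv2) and the standard library are available. Lean on these libraries where they do the work, as an engineer would, in place of code of your own. Each camera call takes 0.05 s, during which the arm holds its last target.

TASK

One corner of the aluminium jig plate rocks. With the fingertips press straight down on the plate's corners, one after another, until you find the one that gives (push it right down to its stop), then push that corner's hinged steel shim down flat and leave it flat. Leave the other three shims standing up, do not lift or shift the plate, and do not disturb the loose things lying about.

Things in the scene. Friction and masses are not known exactly. Their poses are not given: they have to be found in the camera images.
- board: Fixed plywood board on the bench, 290 (x) x 270 (y) x 18 mm thick, under the jig. Origin: centre of its underside, on the bench top; x points away from the robot, z up. Turned by up to 0.25 rad. On it, under each plate corner, stands a black rubber foot of 20 mm diameter, with that corner's hinged steel shim just beside it on the board -x side (towards the robot).
- plate: Loose aluminium plate, about 0.9 kg, 12 mm thick, level on four rubber feet, top 48 mm above the bench. Body 190 (x) x 106 (y) mm, four lugs (the corners), a 24 mm tall wooden fence across it at x = +45 mm. Origin: centre of the underside, over the board's; same axes. Three corners are firm; one, which varies, gives from about 4 N, meets its stop 5 mm lower at about 9 N, and springs back.
- corner_1 (a point): Centre of the top of the plate's near left corner lug, 48 mm above the bench, at board x -65, y +85 mm. The lug is 40 mm long (x) and reaches 24 mm farther out in y. Its shim is a steel leaf, 26 mm wide, hinged 30 mm from this point in board -x, 27 mm above the bench; it runs 38 mm on towards -x, sloping up. Push it 56 mm from this point in board -x; flat, its top is 28.5 mm above the bench.
- corner_2 (a point): Centre of the top of the plate's near right corner lug, 48 mm above the bench, at board x -65, y -85 mm. The lug is 40 mm long (x) and reaches 24 mm farther out in y. Its shim is a steel leaf, 26 mm wide, hinged 30 mm from this point in board -x, 27 mm above the bench; it runs 38 mm on towards -x, sloping up. Push it 56 mm from this point in board -x; flat, its top is 28.5 mm above the bench.
- corner_3 (a point): Centre of the top of the plate's far left corner lug, 48 mm above the bench, at board x +65, y +85 mm. The lug is 40 mm long (x) and reaches 24 mm farther out in y. Its shim is a steel leaf, 26 mm wide, hinged 30 mm from this point in board -x, 27 mm above the bench; it runs 38 mm on towards -x, sloping up. Push it 56 mm from this point in board -x; flat, its top is 28.5 mm above the bench.
- corner_4 (a point): Centre of the top of the plate's far right corner lug, 48 mm above the bench, at board x +65, y -85 mm. The lug is 40 mm long (x) and reaches 24 mm farther out in y. Its shim is a steel leaf, 26 mm wide, hinged 30 mm from this point in board -x, 27 mm above the bench; it runs 38 mm on towards -x, sloping up. Push it 56 mm from this point in board -x; flat, its top is 28.5 mm above the bench.
- shim_a (a joint): Slope of one of the four shims, rad: 0 = flat, on its hard stop; 0.48 to 0.58 at the start (free end about 46 mm above the bench). Hinge axis along board y. Pushed down 26 mm from its hinge it yields at about 6 to 8 N, and it stays where it is left. Which corner's shim bears this name changes from start to start and is not told.
- shim_b (a joint): Slope of one of the four shims, rad: 0 = flat, on its hard stop; 0.48 to 0.58 at the start (free end about 46 mm above the bench). Hinge axis along board y. Pushed down 26 mm from its hinge it yields at about 6 to 8 N, and it stays where it is left. Which corner's shim bears this name changes from start to start and is not told.
- shim_c (a joint): Slope of one of the four shims, rad: 0 = flat, on its hard stop; 0.48 to 0.58 at the start (free end about 46 mm above the bench). Hinge axis along board y. Pushed down 26 mm from its hinge it yields at about 6 to 8 N, and it stays where it is left. Which corner's shim bears this name changes from start to start and is not told.
- shim_d (a joint): Slope of one of the four shims, rad: 0 = flat, on its hard stop; 0.48 to 0.58 at the start (free end about 46 mm above the bench). Hinge axis along board y. Pushed down 26 mm from its hinge it yields at about 6 to 8 N, and it stays where it is left. Which corner's shim bears this name changes from start to start and is not told.
- stop_block: Loose dark wood block 30 x 55 x 22 mm lying on the middle of the plate; bystander. Origin: centre of its underside.
- screw_jar: Small glass jar with steel cap, 38 mm diameter, 42 mm tall, on the board between the two near shims; bystander. Origin: centre of its underside.
- bush: Brass bush, 24 mm diameter, 28 mm tall, on the board beyond the plate; bystander. Origin: centre of its underside.
- tape_measure: Grey tape measure 65 x 32 x 62 mm on the bench to the right; bystander. Origin: centre of its underside.
- glue_bottle: White glue bottle, 60 mm diameter, 160 mm tall, on the bench to the left; bystander. Origin: centre of its underside.
- screwdriver: Screwdriver, about 200 mm long, lying on the bench to the right; bystander.
- paint_can: Steel tin, 80 mm diameter, 90 mm tall, on the bench to the left; bystander. Origin: centre of its underside.
- offcut: Wood offcut 140 x 44 x 32 mm lying on the bench to the left; bystander. Origin: centre of its underside.

How it is judged:
By the outcome, as a careful person would: the job done as asked, in the order asked, and still so for the second after the job is handed in, with the robot touching nothing.
It also fails if it takes over 48 s, if anything falls off the work surface, if the arm or the gripper's body presses on something with over 40 N, if the wrist force passes 120 N, or if a joint passes its speed limit or range.

## Working session

There is one attempt and no reset: what is moved stays moved. The work goes in short steps, Python scripts to look and compute and a tool call to move; the robot and the scene stay as the last step left them, time stands still between calls to the robot, and variables do not carry over. Pictures are saved under pics/ and viewed, and the job is handed in when it is done.

Besides the shell and the picture viewer there is one more tool, called after "Request:" as name(argument=value, ...) on one line, values as JSON. arm_command: Moves the arm, as the interface text tells. Its arguments: {"type":"object","properties":{"plan":{"type":"array"}},"required":["plan"]}

```bash
mkdir -p pics; ls; python3 - <<'E'
from rig import bot
import cv2
s=bot.read_state()
print(s)
for n in ("scene","top"):
    im=bot.capture(n); cv2.imwrite(f"pics/{n}0.png",im[:,:,::-1]); print(n,bot.calibration(n))
E
```

```text
pics
{'time_s': 0.0, 'joint_positions': array([-7.41685822e+01,  3.02782064e+01,  8.21565671e+01, -1.66582892e-03,
        6.76886000e+01, -1.02304977e+01]), 'qvel': array([-0.15792943, -0.05918528, -0.07325885,  0.01207013, -0.05570318,
        0.07630554]), 'tau': array([-7.70662245e-04, -4.40053654e+01, -1.76591706e+01,  6.31835335e-02,
        5.81997342e-02, -1.62989122e-04]), 'position': array([ 0.27437335, -0.56073972,  0.22157877]), 'tcp_rot': array([[ 4.39351444e-01, -8.98315052e-01, -6.13306950e-04],
       [-8.98312751e-01, -4.39351728e-01,  2.06425814e-03],
       [-2.12381162e-03, -3.55993340e-04, -9.99997681e-01]]), 'force': array([-0.29232008,  0.26667276,  0.43975624]), 'moment': array([-0.01505298,  0.00858696, -0.02026897]), 'opening': 1.0008603843372004}
scene {'intrinsics': array([[436.0929069 ,   0.        , 262.91899125],
       [  0.        , 436.0929069 , 194.01497864],
       [  0.        ,   0.        ,   1.        ]]), 'rvec': array([ 1.95376454,  1.7805981 , -0.57676423]), 'tvec': array([-0.04497294, -0.34408017,  1.49072511])}
top {'intrinsics': array([[396.94073106,   0.        , 259.93630602],
       [  0.        , 396.94073106, 189.42119376],
       [  0.        ,   0.        ,   1.        ]]), 'rvec': array([ 2.08063025, -2.12695213,  0.17407565]), 'tvec': array([0.03098555, 0.49539719, 1.00293826])}
```

View pics/scene0.png

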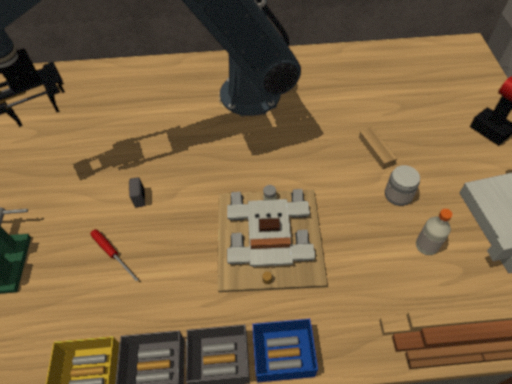

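View pics/top0.png

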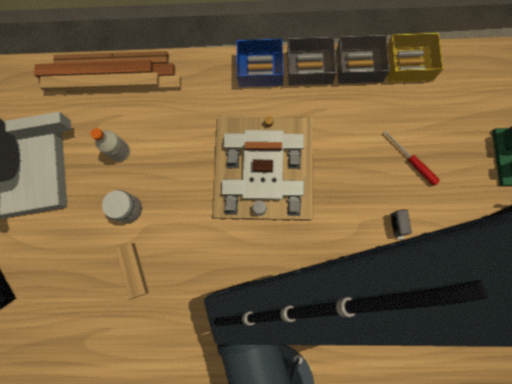

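```bash
cat > h.py <<'E'
import numpy as np, cv2
from rig import bot
def ray(n,uv,z):
    c=bot.calibration(n);K=c["intrinsics"];R,_=cv2.Rodrigues(c["rvec"]);t=c["tvec"]
    uv=np.atleast_2d(uv).astype(float)
    d=(np.c_[uv,np.ones(len(uv))]@np.linalg.inv(K).T)@R
    o=-R.T@t
    return o+d*((z-o[2])/d[:,2])[:,None]
def proj(n,P):
    c=bot.calibration(n)
    return cv2.projectPoints(np.atleast_2d(P).astype(float),c["rvec"],c["tvec"],c["intrinsics"],None)[0][:,0]
E
python3 - <<'E'
import cv2,numpy as np
a=cv2.imread("pics/top0.png")[105:230,200:325]
b=cv2.imread("pics/scene0.png")[180:300,205:335]
cv2.imwrite("pics/c0.png",cv2.resize(a,None,fx=4.7,fy=4.7,interpolation=cv2.INTER_CUBIC))
cv2.imwrite("pics/c1.png",cv2.resize(b,None,fx=4.9,fy=4.9,interpolation=cv2.INTER_CUBIC))
E
```

```text
(no output)
```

View pics/c0.png

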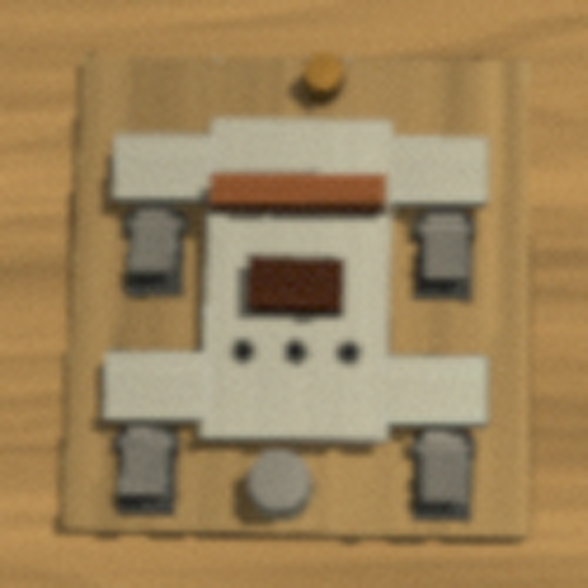

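View pics/c1.png

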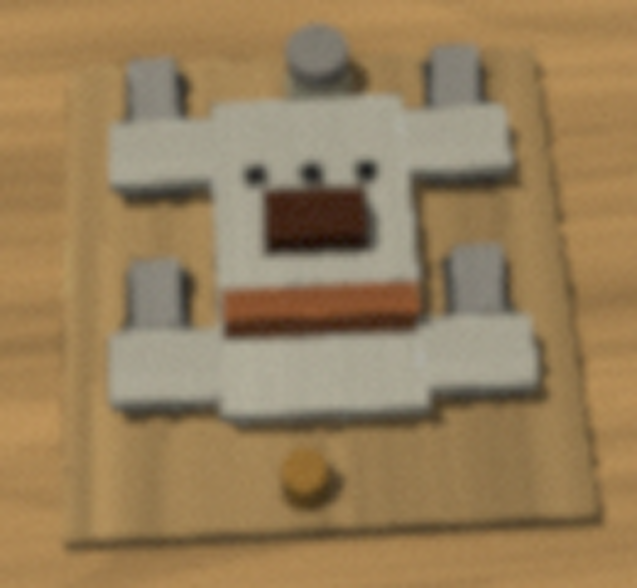

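```bash
cat >> h.py <<'E'
def fit(A,B):
    a=A-A.mean(0);b=B-B.mean(0)
    th=np.arctan2((a[:,0]*b[:,1]-a[:,1]*b[:,0]).sum(),(a*b).sum())
    R=np.array([[np.cos(th),-np.sin(th)],[np.sin(th),np.cos(th)]])
    t=B.mean(0)-R@A.mean(0)
    return th,R,t,A@R.T+t-B
E
python3 - <<'E'
from h import *
M=np.array([[85,109],[45,109],[85,-109],[45,-109],[-45,109],[-85,109],[-45,-109],[-85,-109]])/1000.
c=np.array([[114,135],[112,202],[487,137],[487,204],[105,352],[103,418],[487,356],[487,423]])
uv=(c+.5)/4.7-.5+[200,105]
W=ray("top",uv,.048)[:,:2]
th,R,t,r=fit(M,W);print("top",th,t,np.abs(r*1000).round(1).tolist())
c=np.array([[538,383-12],[530,318],[112,402-12],[110,333],[512,167],[506,108],[112,180],[112,125]])
uv=(c+.5)/4.9-.5+[205,180]
W2=ray("scene",uv,.048)[:,:2]
th2,R2,t2,r2=fit(M,W2);print("scene",th2,t2,np.abs(r2*1000).round(1).tolist())
# board
Mb=np.array([[145,135],[145,-135],[-145,135],[-145,-135]])/1000
cb=np.array([[81,57],[522,60],[63,527],[523,537]])
W3=ray("top",(cb+.5)/4.7-.5+[200,105],.018)[:,:2]
th3,R3,t3,r3=fit(Mb,W3);print("board",th3,t3,np.abs(r3*1000).round(1).tolist())
for n,p in dict(c1=[-65,85],c2=[-65,-85],c3=[65,85],c4=[65,-85]).items():
    p=np.array(p)/1000; print(n,R@p+t,"shim",R@(p-[.056,0])+t)
E
```

```text
top -0.037404704574724806 [0.56694211 0.01103977] [[0.6, 0.8], [1.3, 1.1], [0.3, 0.5], [0.6, 0.6], [0.2, 0.4], [1.6, 0.7], [0.0, 0.8], [1.4, 0.9]]
scene -0.05004508462902623 [0.56944989 0.01202832] [[6.4, 0.0], [3.1, 1.4], [5.5, 2.2], [2.0, 0.5], [1.1, 1.5], [2.8, 1.1], [0.7, 0.8], [3.7, 0.3]]
board -0.0396640016580585 [0.56755945 0.01225309] [[1.7, 1.7], [1.4, 2.4], [2.1, 3.5], [1.0, 2.8]]
c1 [0.50516624 0.09841105] shim [0.44920541 0.10050522]
c2 [ 0.49880892 -0.07147004] shim [ 0.44284809 -0.06937587]
c3 [0.63507531 0.09354957] shim [0.57911448 0.09564375]
c4 [ 0.62871799 -0.07633152] shim [ 0.57275716 -0.07423734]
```

```bash
cat >> h.py <<'E'
TH=-.038; T=np.array([.567,.0115])
RB=np.array([[np.cos(TH),-np.sin(TH)],[np.sin(TH),np.cos(TH)]])
C={1:(-65,85),2:(-65,-85),3:(65,85),4:(65,-85)}
def go(bx,by,z):
    s=bot.read_state(); R=s["tcp_rot"];p=s["position"]
    w=RB@(np.array([bx,by])/1000)+T
    d=R.T@(np.array([w[0],w[1],z])-p)*100
    want=RB@[0,-1.]
    tw=-np.degrees(np.arctan2(R[0,0]*want[1]-R[1,0]*want[0],R[0,0]*want[0]+R[1,0]*want[1]))
    print("t",round(s["time_s"],2),"p",p.round(4),"F",s["force"].round(1),"op",round(s["opening"],2),"d cm",d.round(2),"twist",round(tw,1),"z",R[:,2].round(3))
E
python3 -c "
from h import *
go(-65,-85,.12)"
```

```text
t 0.1 p [ 0.2744 -0.5608  0.2217] F [ 0.1  0.2 -0.8] op 1.0 d cm [-34.12 -41.68  10.25] twist 28.2 z [-0.001  0.002 -1.   ]
```

Request:
arm_command(plan=[{"claw":0,"dx":-4,"dy":-5,"dz":0,"twist":4},{"claw":0,"dx":-8,"dy":-9,"dz":0,"twist":10},{"claw":0,"dx":-10,"dy":-12,"dz":0,"twist":16},{"claw":0,"dx":-13,"dy":-15,"dz":0,"twist":22},{"claw":0,"dx":-16,"dy":-18,"dz":0,"twist":28},{"claw":0,"dx":-18,"dy":-21,"dz":0,"twist":28},{"claw":0,"dx":-20,"dy":-24,"dz":0,"twist":28},{"claw":0,"dx":-20,"dy":-24,"dz":0,"twist":28}])

```text
time_s: 0.77
position: [0.4024, -0.271, 0.2218]
tcp_rot: [[-0.032, -0.999, -0.002], [-0.999, 0.032, 0.005], [-0.005, 0.002, -1.0]]
force: [-0.8, 0.2, -1.2]
opening: 0.477
```

```bash
python3 -c "
from h import *
go(-65,-85,.08)"
```

```text
t 0.77 p [ 0.4024 -0.271   0.2218] F [-0.8  0.2 -1.2] op 0.48 d cm [-20.23  -9.03  14.26] twist 0.4 z [-0.002  0.005 -1.   ]
```

Request:
arm_command(plan=[{"claw":0,"dx":-4,"dy":-2,"dz":2},{"claw":0,"dx":-8,"dy":-4,"dz":4},{"claw":0,"dx":-12,"dy":-5.5,"dz":7},{"claw":0,"dx":-16,"dy":-7.5,"dz":9},{"claw":0,"dx":-19,"dy":-8.5,"dz":12},{"claw":0,"dx":-20.2,"dy":-9,"dz":14},{"claw":0,"dx":-20.2,"dy":-9,"dz":14},{"claw":0,"dx":-20.2,"dy":-9,"dz":14}])

```text
$.plan[0]: bad value
```

```bash
python3 - <<'E'
from h import *
go(-65,-85,.052)
a=bot.capture("wrist");b=bot.capture("scene")
cv2.imwrite("pics/w1.png",a[:,:,::-1]);cv2.imwrite("pics/s1.png",cv2.resize(b[150:320,170:370,::-1],None,fx=3.5,fy=3.5,interpolation=cv2.INTER_CUBIC))
E
```

```text
t 0.77 p [ 0.4024 -0.271   0.2218] F [-0.8  0.2 -1.2] op 0.48 d cm [-20.21  -9.03  17.06] twist 0.4 z [-0.002  0.005 -1.   ]
```

View pics/w1.png

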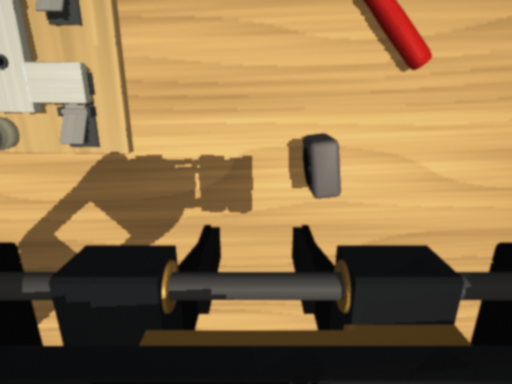

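View pics/s1.png

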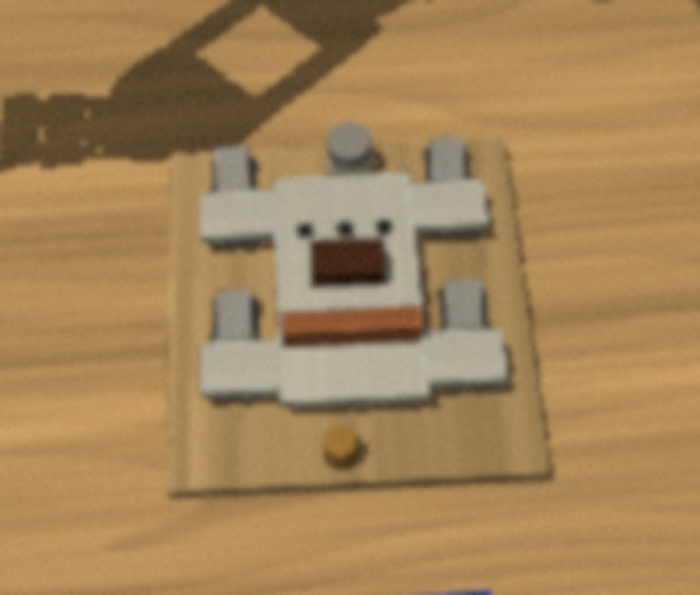

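Wrist view: plate's near right corner (60,85), fingers at (210,250)/(300,250), still closing. Rows need every key; resending.

Request:
arm_command(plan=[{"claw":0,"dx":-4,"dy":-2,"dz":2,"twist":0},{"claw":0,"dx":-8,"dy":-4,"dz":4,"twist":0},{"claw":0,"dx":-12,"dy":-5.5,"dz":7,"twist":0},{"claw":0,"dx":-16,"dy":-7.5,"dz":9,"twist":0},{"claw":0,"dx":-19,"dy":-8.5,"dz":12,"twist":0},{"claw":0,"dx":-20.2,"dy":-9,"dz":14,"twist":0},{"claw":0,"dx":-20.2,"dy":-9,"dz":14,"twist":0},{"claw":0,"dx":-20.2,"dy":-9,"dz":14,"twist":0}])

```text
time_s: 1.53
position: [0.497, -0.0697, 0.0795]
tcp_rot: [[-0.026, -1.0, -0.007], [-1.0, 0.026, 0.006], [-0.006, 0.008, -1.0]]
force: [0.9, 0.2, 0.2]
opening: 0.005
```

```bash
python3 - <<'E'
from h import *
go(-65,-85,.052)
a=bot.capture("wrist");b=bot.capture("scene")
cv2.imwrite("pics/w2.png",a[:,:,::-1]);cv2.imwrite("pics/s2.png",cv2.resize(b[150:320,170:370,::-1],None,fx=3.5,fy=3.5,interpolation=cv2.INTER_CUBIC))
E
```

```text
t 1.53 p [ 0.497  -0.0697  0.0795] F [0.9 0.2 0.2] op 0.01 d cm [ 0.14 -0.21  2.74] twist 0.7 z [-0.007  0.006 -1.   ]
```

View pics/w2.png

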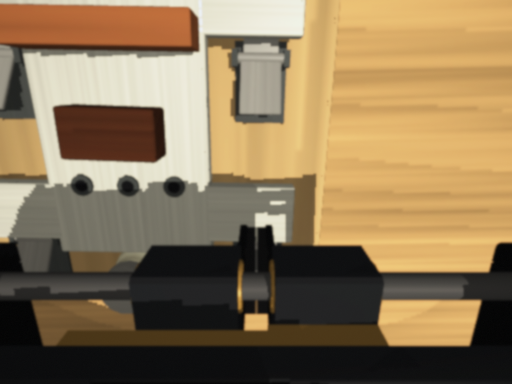

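View pics/s2.png

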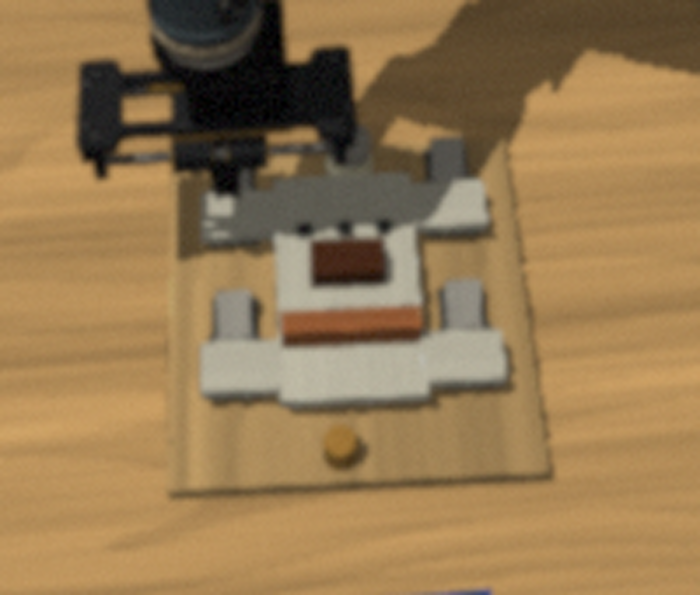

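Request:
arm_command(plan=[{"claw":0,"dx":0.1,"dy":-0.2,"dz":1.5,"twist":0},{"claw":0,"dx":0.1,"dy":-0.2,"dz":2.5,"twist":0},{"claw":0,"dx":0.1,"dy":-0.2,"dz":2.7,"twist":0},{"claw":0,"dx":0.1,"dy":-0.2,"dz":2.7,"twist":0}])

```text
time_s: 1.97
position: [0.4997, -0.0746, 0.055]
tcp_rot: [[-0.03, -1.0, -0.003], [-1.0, 0.03, 0.004], [-0.004, 0.003, -1.0]]
force: [-0.4, 0.6, 0.2]
opening: 0.012
```

Request:
arm_command(plan=[{"claw":0,"dx":0,"dy":0,"dz":0.2,"twist":0},{"claw":0,"dx":0,"dy":0,"dz":0.4,"twist":0},{"claw":0,"dx":0,"dy":0,"dz":0.5,"twist":0}])

```text
time_s: 2.22
position: [0.4999, -0.0749, 0.0504]
tcp_rot: [[-0.03, -1.0, -0.002], [-1.0, 0.03, 0.004], [-0.004, 0.003, -1.0]]
force: [0.4, 0.9, -0.3]
opening: 0.006
```

Request:
arm_command(plan=[{"claw":0,"dx":-0.3,"dy":0,"dz":0,"twist":0},{"claw":0,"dx":-0.3,"dy":0,"dz":0.2,"twist":0},{"claw":0,"dx":-0.3,"dy":0,"dz":0.3,"twist":0}])

```text
time_s: 2.47
position: [0.5001, -0.0716, 0.0483]
tcp_rot: [[-0.03, -1.0, -0.002], [-1.0, 0.03, 0.004], [-0.004, 0.002, -1.0]]
force: [-2.2, 1.7, 18.6]
opening: 0.009
```

Request:
arm_command(plan=[{"claw":0,"dx":0,"dy":0,"dz":0.1,"twist":0},{"claw":0,"dx":0,"dy":0,"dz":0.1,"twist":0}])

```text
time_s: 2.63
position: [0.5001, -0.0716, 0.0484]
tcp_rot: [[-0.029, -1.0, -0.002], [-1.0, 0.029, 0.003], [-0.003, 0.002, -1.0]]
force: [-1.4, -1.3, 9.5]
opening: 0.005
```

Request:
arm_command(plan=[{"claw":0,"dx":0,"dy":0,"dz":-2,"twist":0},{"claw":0,"dx":0,"dy":0,"dz":-4,"twist":0},{"claw":0,"dx":-4,"dy":0,"dz":-4,"twist":0},{"claw":0,"dx":-8,"dy":-0.2,"dz":-4,"twist":0},{"claw":0,"dx":-12,"dy":-0.3,"dz":-4,"twist":0},{"claw":0,"dx":-16,"dy":0,"dz":-4,"twist":0},{"claw":0,"dx":-17,"dy":0,"dz":-3,"twist":0},{"claw":0,"dx":-17,"dy":0,"dz":-3,"twist":0}])

```text
time_s: 3.3
position: [0.5036, 0.1012, 0.0779]
tcp_rot: [[-0.023, -1.0, -0.004], [-1.0, 0.023, 0.003], [-0.003, 0.004, -1.0]]
force: [0.1, -0.8, 0.2]
opening: 0.007
```

```bash
python3 -c "
from h import *
go(-65,85,.051)"
```

```text
t 3.3 p [0.5036 0.1012 0.0779] F [ 0.1 -0.8  0.2] op 0.01 d cm [ 0.23 -0.18  2.69] twist 0.8 z [-0.004  0.003 -1.   ]
```

Request:
arm_command(plan=[{"claw":0,"dx":0.2,"dy":-0.2,"dz":1,"twist":0.8},{"claw":0,"dx":0.2,"dy":-0.2,"dz":2,"twist":0.8},{"claw":0,"dx":0.2,"dy":-0.2,"dz":2.6,"twist":0.8},{"claw":0,"dx":0.2,"dy":-0.2,"dz":2.7,"twist":0.8},{"claw":0,"dx":0.2,"dy":-0.2,"dz":2.7,"twist":0.8}])

```text
time_s: 3.72
position: [0.505, 0.098, 0.0499]
tcp_rot: [[-0.04, -0.999, -0.006], [-0.999, 0.04, 0.003], [-0.003, 0.006, -1.0]]
force: [-0.3, -0.3, -0.7]
opening: 0.005
```

```bash
python3 -c "
from h import *
go(-65,85,.048)"
```

```text
t 3.72 p [0.505  0.098  0.0499] F [-0.3 -0.3 -0.7] op 0.01 d cm [-0.09 -0.02  0.19] twist -0.1 z [-0.006  0.003 -1.   ]
```

Request:
arm_command(plan=[{"claw":0,"dx":0,"dy":0,"dz":0.1,"twist":0},{"claw":0,"dx":0,"dy":0,"dz":0.2,"twist":0},{"claw":0,"dx":0,"dy":0,"dz":0.25,"twist":0},{"claw":0,"dx":0,"dy":0,"dz":0.25,"twist":0}])

```text
time_s: 4.05
position: [0.5053, 0.0972, 0.0481]
tcp_rot: [[-0.039, -0.999, -0.005], [-0.999, 0.039, 0.002], [-0.002, 0.005, -1.0]]
force: [-1.1, -4.0, 4.4]
opening: 0.008
```

Request:
arm_command(plan=[{"claw":0,"dx":0,"dy":0,"dz":0.1,"twist":0},{"claw":0,"dx":0,"dy":0,"dz":0.15,"twist":0},{"claw":0,"dx":0,"dy":0,"dz":0.15,"twist":0}])

```text
time_s: 4.3
position: [0.5052, 0.0972, 0.0475]
tcp_rot: [[-0.039, -0.999, -0.005], [-0.999, 0.039, 0.002], [-0.002, 0.005, -1.0]]
force: [-1.8, -0.2, 7.0]
opening: 0.005
```

Request:
arm_command(plan=[{"claw":0,"dx":0,"dy":0,"dz":0.1,"twist":0},{"claw":0,"dx":0,"dy":0,"dz":0.2,"twist":0},{"claw":0,"dx":0,"dy":0,"dz":0.2,"twist":0}])

```text
time_s: 4.55
position: [0.5052, 0.0972, 0.0465]
tcp_rot: [[-0.039, -0.999, -0.004], [-0.999, 0.039, 0.002], [-0.002, 0.004, -1.0]]
force: [-1.7, -0.2, 7.8]
opening: 0.005
```

It gives (1.6 mm at 7.8 N). On down to its stop.

Request:
arm_command(plan=[{"claw":0,"dx":0,"dy":0,"dz":0.15,"twist":0},{"claw":0,"dx":0,"dy":0,"dz":0.3,"twist":0},{"claw":0,"dx":0,"dy":0,"dz":0.3,"twist":0}])

```text
time_s: 4.8
position: [0.505, 0.0973, 0.0447]
tcp_rot: [[-0.04, -0.999, -0.004], [-0.999, 0.04, 0.003], [-0.002, 0.004, -1.0]]
force: [-2.4, 0.2, 10.5]
opening: 0.007
```

Request:
arm_command(plan=[{"claw":0,"dx":0,"dy":0,"dz":0.15,"twist":0},{"claw":0,"dx":0,"dy":0,"dz":0.3,"twist":0},{"claw":0,"dx":0,"dy":0,"dz":0.3,"twist":0}])

```text
time_s: 5.05
position: [0.505, 0.0974, 0.0437]
tcp_rot: [[-0.039, -0.999, -0.003], [-0.999, 0.039, 0.003], [-0.002, 0.003, -1.0]]
force: [-3.7, -1.0, 15.1]
opening: 0.003
```

Request:
arm_command(plan=[{"claw":0,"dx":0,"dy":0,"dz":0.15,"twist":0},{"claw":0,"dx":0,"dy":0,"dz":0.2,"twist":0},{"claw":0,"dx":0,"dy":0,"dz":0.2,"twist":0}])

```text
time_s: 5.3
position: [0.505, 0.0974, 0.0437]
tcp_rot: [[-0.039, -0.999, -0.002], [-0.999, 0.039, 0.003], [-0.002, 0.002, -1.0]]
force: [-3.7, -0.2, 14.8]
opening: 0.007
```

Request:
arm_command(plan=[{"claw":0,"dx":0,"dy":0,"dz":0.25,"twist":0},{"claw":0,"dx":0,"dy":0,"dz":0.3,"twist":0},{"claw":0,"dx":0,"dy":0,"dz":0.3,"twist":0}])

```text
time_s: 5.55
position: [0.505, 0.0974, 0.0436]
tcp_rot: [[-0.039, -0.999, -0.0], [-0.999, 0.039, 0.002], [-0.002, 0.0, -1.0]]
force: [-4.3, 0.1, 21.1]
opening: 0.008
```

Request:
arm_command(plan=[{"claw":0,"dx":0,"dy":0,"dz":-0.2,"twist":0},{"claw":0,"dx":0,"dy":0,"dz":-0.5,"twist":0},{"claw":0,"dx":0,"dy":0,"dz":-0.9,"twist":0},{"claw":0,"dx":0,"dy":0,"dz":-2,"twist":0},{"claw":0,"dx":0,"dy":0,"dz":-3,"twist":0},{"claw":0,"dx":0,"dy":2.8,"dz":-3,"twist":0},{"claw":0,"dx":0,"dy":5.6,"dz":-3,"twist":0},{"claw":0,"dx":0,"dy":5.6,"dz":-3,"twist":0}])

```text
time_s: 6.22
position: [0.4408, 0.1002, 0.0735]
tcp_rot: [[-0.038, -0.999, -0.012], [-0.999, 0.038, 0.003], [-0.002, 0.012, -1.0]]
force: [-1.9, -0.6, -0.2]
opening: 0.006
```

```bash
python3 - <<'E'
from h import *
go(-121,85,.03)
a=bot.capture("wrist");b=bot.capture("scene")
cv2.imwrite("pics/w3.png",a[:,:,::-1]);cv2.imwrite("pics/s3.png",cv2.resize(b[150:320,170:370,::-1],None,fx=3.5,fy=3.5,interpolation=cv2.INTER_CUBIC))
E
```

```text
t 6.22 p [0.4408 0.1002 0.0735] F [-1.9 -0.6 -0.2] op 0.01 d cm [-0.11 -0.89  4.34] twist -0.0 z [-0.012  0.003 -1.   ]
```

View pics/w3.png

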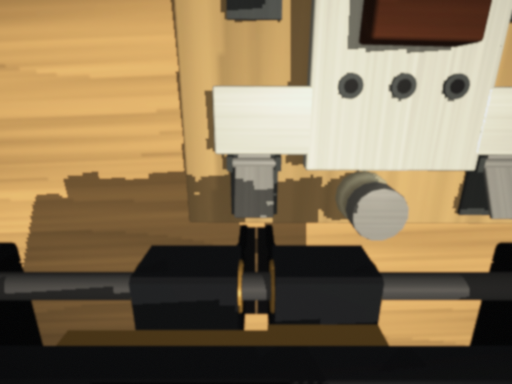

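View pics/s3.png

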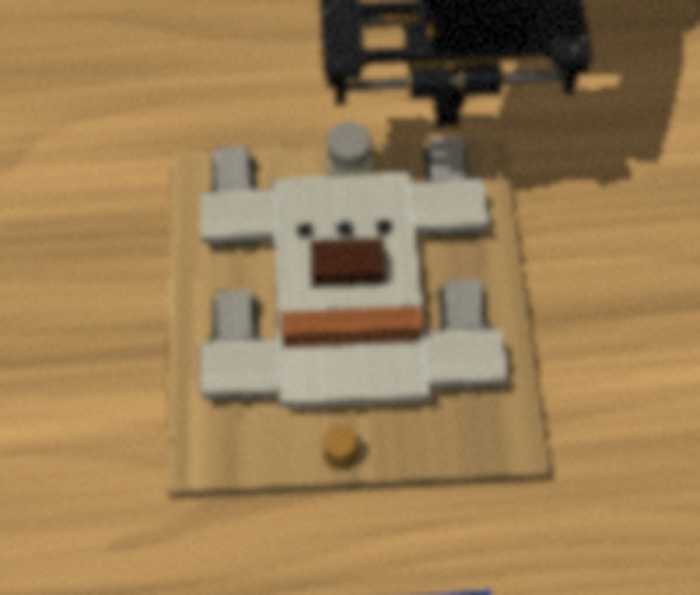

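Request:
arm_command(plan=[{"claw":0,"dx":-0.1,"dy":-0.8,"dz":0,"twist":0},{"claw":0,"dx":-0.1,"dy":-0.8,"dz":1,"twist":0},{"claw":0,"dx":-0.1,"dy":-0.8,"dz":2,"twist":0},{"claw":0,"dx":-0.1,"dy":-0.8,"dz":2.4,"twist":0},{"claw":0,"dx":-0.1,"dy":-0.8,"dz":2.6,"twist":0}])

```text
time_s: 6.73
position: [0.4575, 0.1004, 0.0473]
tcp_rot: [[-0.039, -0.999, -0.0], [-0.999, 0.039, 0.003], [-0.003, 0.0, -1.0]]
force: [0.5, 0.0, 0.5]
opening: 0.008
```

```bash
python3 -c "
from h import *
go(-121,85,.0285)"
```

```text
t 6.73 p [0.4575 0.1004 0.0473] F [0.5 0.  0.5] op 0.01 d cm [-0.03  0.82  1.88] twist -0.1 z [-0.     0.003 -1.   ]
```

Request:
arm_command(plan=[{"claw":0,"dx":0,"dy":0.5,"dz":0,"twist":0},{"claw":0,"dx":0,"dy":0.8,"dz":0,"twist":0},{"claw":0,"dx":0,"dy":0.8,"dz":0,"twist":0}])

```text
time_s: 6.98
position: [0.4494, 0.1007, 0.0477]
tcp_rot: [[-0.039, -0.999, 0.0], [-0.999, 0.039, 0.003], [-0.003, -0.0, -1.0]]
force: [0.3, 0.1, 2.0]
opening: 0.005
```

```bash
python3 -c "
from h import *
go(-121,85,.0285)"
```

```text
t 6.98 p [0.4494 0.1007 0.0477] F [0.3 0.1 2. ] op 0.01 d cm [-0.02  0.01  1.92] twist -0.1 z [ 0.     0.003 -1.   ]
```

Request:
arm_command(plan=[{"claw":0,"dx":0,"dy":0,"dz":0.3,"twist":0},{"claw":0,"dx":0,"dy":0,"dz":0.6,"twist":0},{"claw":0,"dx":0,"dy":0,"dz":0.9,"twist":0},{"claw":0,"dx":0,"dy":0,"dz":1.2,"twist":0},{"claw":0,"dx":0,"dy":0,"dz":1.5,"twist":0},{"claw":0,"dx":0,"dy":0,"dz":1.7,"twist":0},{"claw":0,"dx":0,"dy":0,"dz":1.8,"twist":0}])

```text
time_s: 7.57
position: [0.4454, 0.101, 0.0296]
tcp_rot: [[-0.039, -0.999, -0.007], [-0.999, 0.039, 0.003], [-0.002, 0.007, -1.0]]
force: [-3.7, 0.7, 4.5]
opening: 0.005
```

Request:
arm_command(plan=[{"claw":0,"dx":0,"dy":0,"dz":0.15,"twist":0},{"claw":0,"dx":0,"dy":0,"dz":0.2,"twist":0},{"claw":0,"dx":0,"dy":0,"dz":0.2,"twist":0}])

```text
time_s: 7.82
position: [0.4455, 0.101, 0.0286]
tcp_rot: [[-0.039, -0.999, -0.006], [-0.999, 0.039, 0.003], [-0.002, 0.007, -1.0]]
force: [-1.3, -0.7, 10.7]
opening: 0.007
```

Request:
arm_command(plan=[{"claw":0,"dx":0,"dy":0,"dz":0.15,"twist":0},{"claw":0,"dx":0,"dy":0,"dz":0.2,"twist":0},{"claw":0,"dx":0,"dy":0,"dz":0.2,"twist":0}])

```text
time_s: 8.07
position: [0.4455, 0.101, 0.0284]
tcp_rot: [[-0.038, -0.999, -0.005], [-0.999, 0.038, 0.002], [-0.002, 0.005, -1.0]]
force: [-3.2, -0.1, 18.5]
opening: 0.004
```

Request:
arm_command(plan=[{"claw":0,"dx":0,"dy":0,"dz":0.2,"twist":0},{"claw":0,"dx":0,"dy":0,"dz":0.25,"twist":0},{"claw":0,"dx":0,"dy":0,"dz":0.25,"twist":0}])

```text
time_s: 8.32
position: [0.4455, 0.101, 0.0283]
tcp_rot: [[-0.038, -0.999, -0.003], [-0.999, 0.038, 0.002], [-0.002, 0.003, -1.0]]
force: [-3.4, -1.5, 24.5]
opening: 0.005
```

Request:
arm_command(plan=[{"claw":0,"dx":0,"dy":0,"dz":-0.5,"twist":0},{"claw":0,"dx":0,"dy":0,"dz":-2,"twist":0},{"claw":0,"dx":0,"dy":0,"dz":-5,"twist":0},{"claw":0,"dx":0,"dy":0,"dz":-9,"twist":0},{"claw":0,"dx":0,"dy":0,"dz":-13,"twist":0},{"claw":0,"dx":0,"dy":0,"dz":-17,"twist":0},{"claw":0,"dx":0,"dy":0,"dz":-19,"twist":0},{"claw":0,"dx":0,"dy":0,"dz":-19,"twist":0}])

```text
time_s: 8.98
position: [0.4496, 0.1007, 0.2231]
tcp_rot: [[-0.038, -0.999, 0.009], [-0.999, 0.038, 0.002], [-0.002, -0.009, -1.0]]
force: [0.4, -0.4, -0.9]
opening: -0.001
```

Request:
arm_command(plan=[{"claw":0,"dx":4,"dy":0,"dz":-2,"twist":0},{"claw":0,"dx":8,"dy":0,"dz":-2,"twist":0},{"claw":0,"dx":12,"dy":0,"dz":-2,"twist":0},{"claw":0,"dx":16,"dy":0,"dz":-2,"twist":0},{"claw":0,"dx":20,"dy":0,"dz":-2,"twist":0},{"claw":0,"dx":24,"dy":0,"dz":-2,"twist":0},{"claw":0,"dx":28,"dy":0,"dz":-2,"twist":0},{"claw":0,"dx":28,"dy":0,"dz":-2,"twist":0}])

```text
time_s: 9.65
position: [0.4395, -0.1866, 0.2417]
tcp_rot: [[-0.045, -0.999, 0.01], [-0.999, 0.044, -0.002], [0.002, -0.01, -1.0]]
force: [-0.2, 0.6, -0.0]
opening: 0.004
```

```bash
python3 - <<'E'
from h import *
go(-121,85,.03)
for n,(r,c) in dict(top=(105,200),scene=(180,205)).items():
    im=bot.capture(n)[:,:,::-1]; im0=cv2.imread(f"pics/{n}0.png")
    f=lambda i:cv2.resize(i[r:r+125,c:c+130],None,fx=3,fy=3,interpolation=cv2.INTER_CUBIC)
    cv2.imwrite(f"pics/{n}9.png",np.hstack([f(im0),f(im)])); cv2.imwrite(f"pics/{n}full9.png",im)
E
```

```text
t 9.65 p [ 0.4395 -0.1866  0.2417] F [-0.2  0.6 -0. ] op 0.0 d cm [-28.82   0.52  21.11] twist -0.4 z [ 0.01  -0.002 -1.   ]
```

View pics/top9.png

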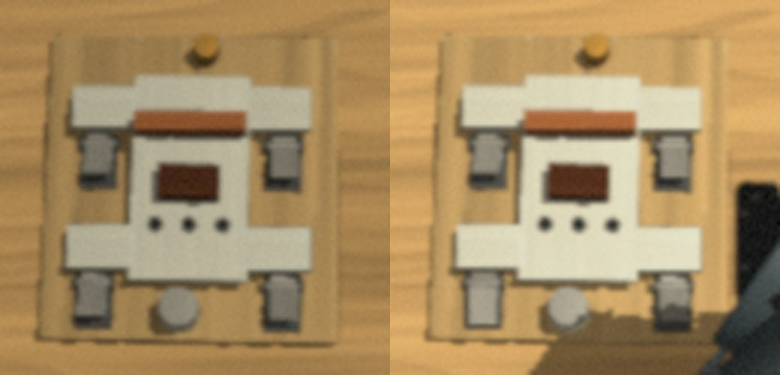

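View pics/scene9.png

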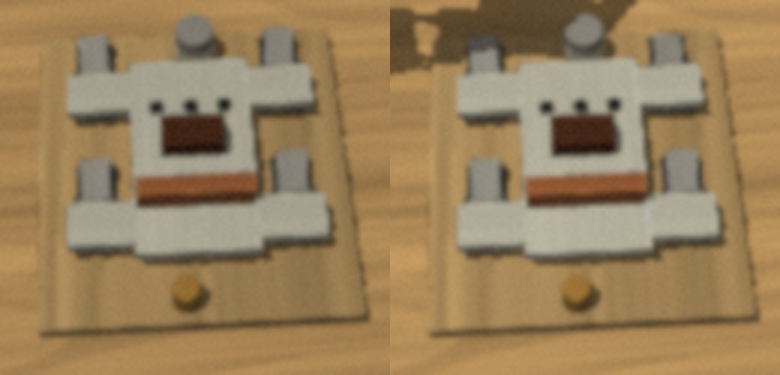

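View pics/scenefull9.png

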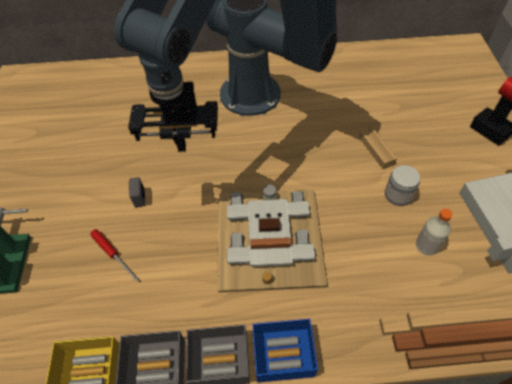

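The near left shim (485,300 in the top view; 668,48 in the scene view) now shows flat. The other three still stand, and the plate, block, jar and bush are where they were. The arm is clear, so I'm handing in.

```bash
python3 -c "
from h import *
print(bot.read_state()['qvel'].round(1)); print(bot.hand_in())"
```

```text
[ 3.1 -1.   2.   0.4  0.8  0.1]
the job is handed in; nothing more can be done
None
```

The near left corner (corner_1) is the one that rocks. I pushed its shim down flat and handed the job in after about 9.8 s of the 48 s allowed.

- **Corner 2 (near right):** I pressed it first and it was firm. It took about 10–19 N with the fingertip staying at 48.4 mm; the 18.6 N was a brief spike at contact.
- **Corner 1 (near left):** It gave from 48.1 mm (4.4 N) to 43.7 mm, then held still while the force rose from 15 to 21 N, so it was on its stop. That is about 4.5 mm of travel against the stated 5 mm, within the measuring error.
- **Corners 3 and 4:** I did not press these, since the rocking corner was already found.
- **Shim at corner 1:** I pushed it down until the fingertip stood at 28.3 mm with 24.5 N on it, against the stated flat height of 28.5 mm. The fingertip pressed about 4 mm farther from the hinge than intended.

The last top and scene pictures show that shim flat and the other three standing. The plate and the loose things are where they were at the start, with the arm clear of everything. I judged the positions by eye from before-and-after pictures and did not measure them again. At hand-in the arm was still settling at up to 3 degrees/s, well away from the jig.

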